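# Gather the sherds in the low corner of the tote

### The job

Take the plywood divider out of the metal tote and stand it on edge in either slot of the wooden rack, fully down, and let go of it. Then pick the tote up by its handle, tip it so that all three sherds slide together into its low-cut corner, and finish still holding it like that, in the air and clear of the table with that corner lowest. Keep the sherds in the tote and do not disturb the other things on the table.

Things in the scene. Friction and masses are not known exactly. Their poses are not given: they have to be found in the camera images.
- tote: loose metal tote, open top, 0.4 kg, 170 (its x, roughly away from the robot) x 160 (y) x 50 mm; floor 5, walls 6 mm (inside x -79..79, y -74..74). Origin: centre of underside, z up. Walls of the -x, -y (near right) corner cut down to 28 mm over 50 mm each way. Handle over it along x. Divider stands along x at y = +25 mm in rim notches 12 mm wide, 14 deep; two sherds right of it, one left
- tote_handle (a point): centre of the tote's handle bar (tote frame 0, -30, 95 mm): bar 14 mm thick (y) x 22 mm high x 178 mm long (x), on upright posts at both ends; axes as the tote's
- low_corner (a point): inner floor corner of the tote at its low-cut corner (tote frame -79, -74, 5 mm); the sherds must gather here. The inside is smooth: sherds begin to slide at 10 to 15 degrees of tilt and run along a wall into the corner at about 25 to 40 degrees, tipped diagonally; axes as the tote's
- divider: loose plywood plate 8 mm thick (its y), 0.08 kg; body 152 mm long (its x), 45 mm high; wings at the top of both ends (172 mm overall, undersides 34 mm up) sit in the tote's notches; a grip tab 44 mm long in the middle rises to 80 mm. Origin: middle of the lower edge, z up. Lifts straight up; the tab stands 55 mm left of the handle bar
- divider_tab (a point): middle of the divider's tab where fingers can pinch it across its 8 mm thickness, 66 mm above its lower edge
- rack: wooden rack fixed to the table: base 130 (x) x 94 (y) x 10 mm with four rounded ribs 120 mm long along x, 40 mm high above the table, forming two slots 13 mm wide along x, 25 mm either side of the centre. Origin: centre of the underside
- slot_left (a point): middle of the floor of the slot at rack y = +25 mm, 10 mm above the table and 30 mm below the rib tops; axes as the rack's
- slot_right (a point): middle of the floor of the slot at rack y = -25 mm, else the same
- sherd_a: flat potsherd 36 x 49 x 13 mm in the tote; origin: centre of its underside
- sherd_b: flat potsherd 32 x 34 x 7 mm in the tote; origin: centre of its underside
- sherd_c: flat potsherd 35 x 33 x 11 mm in the tote, at first left of the divider; origin: centre of its underside
- cup_a: bystander: loose paper-white cup, 62 mm across, 76 mm tall, beyond tote and rack; origin: centre of the underside
- vial_c: bystander: loose small screw vial, 34 mm across, 36 mm tall, between tote and rack; origin: centre of the underside
- blower: bystander: loose rubber air blower, 52 mm across, 88 mm tall, near the robot; origin: centre of the underside
Mind the look-alikes: they are no part of the job. There is more than one size of the divider; the one meant has the size given above.

How it is judged:
By the outcome, as a careful person would: the job done as asked, in the order asked, and still so for the second after the job is handed in, while the arm keeps its last pose, push and grip.
It also fails if it takes over 56 s, if anything falls off the work surface, if the arm or the gripper's body presses on something with over 40 N, if the wrist force passes 120 N, or if a joint passes its speed limit or range.

### The arm

A 7-joint arm with a two-finger parallel gripper is mounted at the origin on the work surface; the furniture and walls round the work are solid. World frame = base frame: x ahead of the robot, y to its left, z up, the work surface at z = 0. Lengths are in m, angles in rad, forces in N, time in s.
With the tool pointing down it reaches from about 0.4 to 0.925 m from the base axis. Payload 4.1 kg.
Tool frame: the origin (TCP) lies at the very end of the fingers, on their centre line; the grasp point (between the pads) lies 19 mm behind it (env.grasp_offset is the distance from the TCP to the grasp point, in m); z points along the fingers, y is the line along which they close (so a half turn about z gives the same grasp; the last joint's range is limited). The gripper opens to 85 mm and grips with 20 to 120 N. Pads are 22 mm wide; open, the fingers measure 114 mm over their backs; the gripper's body (76 mm by 85 mm) begins 54 mm behind the grasp point. The pads swing forward as they close: fully open they stand 13 mm farther back than shut.
Start: joints at [-1.223, 0.398, 0.045, 1.537, -0.019, 1.207, -0.051], TCP at [0.281, 0.586, 0.231] pointing down, gripper open.
Joint ranges: [-2.82, 2.82], [-0.49, 2.23], [-1.37, 1.46], [0, 2.46], [-1.36, 4.5], [0.23, 2], [-2.94, 2.94]. Speed limits (rad/s): [2.57, 2.57, 3.14, 3.14, 3.14, 3.14, 3.14].

### API

Orientations are given as a unit quaternion [w, x, y, z].
In Python, from workcell import env gives the robot as it stands.
- The arm moves only by the tool servo_tool, never from a script. Its argument "targets" is a list of rows, each an object of numbers: "grip": the finger opening in mm, from 0 to 85.4; "tx", "ty", "tz": the shift along the tool's x, y, z in mm; "rx", "ry", "rz": the turn, a rotation vector about the tool's x, y, z in degrees. A call has 1 to 20 rows; each row is the pose to reach, as a shift and turn from the pose commanded when the call began, along the tool's axes at that moment; what a row does not reach only later rows make up. A row lasts 1/10 s, in which the tool goes at most 50 mm and 8.59 degrees, less where a joint would pass 70% of its speed; a pose out of reach is approached as far as the arm can. A call with a gripper value outside its range is refused whole. The fingers move at their own pace and stop on an object; "force" is the grip in N (left out, the last holds). Time passes only in rows, so rows that repeat a pose let the fingers close. It gives the time, the measured TCP pose, the force, the opening and the grip force at its end, in the units of the state.
- env.read_state(): the state, without advancing time (a new reading comes with each control period).
- env.read_camera(name): name is "scene" or "top" or "wrist"; returns a dict with "img" (400x640x3 uint8, red, green, blue), "z_map" (400x640 float32, m along the optical axis (not along the pixel's ray), 0 where there is no reading), "fx", "fy", "cx", "cy" (pixels), "R" (3x3) and "t" (3): a world point X has camera coordinates R X + t. Camera axes: x right, y down, z forward; pixel columns grow to the right and rows downward; lengths in m; the calibration is good to about 2 mm. A picture is of the moment at which its call begins.
- env.sign_off(): hands the job in; it is judged then, once.
The state is a dict: "t": time; "joint_positions": joint angles; "dq": joint speeds; "effort": joint torques, N m; "position": TCP position; "ee_rot": TCP orientation; "contact_force": force on the tool from outside, world axes, zero at the start; "moment": the same for the moment, N m; "finger_gap": finger opening in m; "gripper_force": force on a finger pad.
Only numpy, scipy, OpenCV 4.12 (cv2) and the standard library are available. Lean on these libraries where they do the work, as an engineer would, in place of code of your own. Each camera call takes 0.05 s, during which the arm holds its last target. There are 200 camera calls.

## Working session

There is one attempt and no reset: what is moved stays moved. The work goes in short steps, Python scripts to look and compute and a tool call to move; the robot and the scene stay as the last step left them, time stands still between calls to the robot, and variables do not carry over. Pictures are saved under pics/ and viewed, at most 10 in all, crops included, and the job is handed in when it is done.

Besides the shell and the picture viewer there is one more tool, called after ">>>" in YAML: its name, and indented under it one key for each argument. servo_tool: Moves the arm, as the interface text tells. Its arguments: {"type":"object","properties":{"targets":{"type":"array"},"force":{"type":"number"}},"required":["targets"]}

```bash
ls; mkdir -p pics; python3 - <<'E'
from workcell import env
import cv2,numpy as np
s=env.read_state();print({k:np.round(v,3) for k,v in s.items()}, env.grasp_offset)
for n in("top","scene"):
    c=env.read_camera(n);cv2.imwrite(f"pics/{n}0.png",c["img"][:,:,::-1]);np.savez(f"{n}0.npz",**c)
    print(n,c["fx"],c["cx"],c["cy"],np.round(c["R"],3).tolist(),np.round(c["t"],3))
E
```

```text
pics
{'t': np.float64(0.0), 'joint_positions': array([-1.223,  0.399,  0.045,  1.538, -0.019,  1.207, -0.051]), 'dq': array([-0.   ,  0.   ,  0.002,  0.002, -0.   ,  0.   , -0.001]), 'effort': array([ 0.0000e+00, -4.7513e+01,  1.3650e+00, -2.5422e+01,  1.2000e-02,
        1.0000e-02,  0.0000e+00]), 'position': array([0.281, 0.586, 0.23 ]), 'ee_rot': array([-0.   ,  0.221,  0.975, -0.001]), 'contact_force': array([-0.082, -0.292, -0.468]), 'moment': array([ 0.029, -0.02 , -0.024]), 'gripper_force': np.float64(0.0), 'finger_gap': np.float64(0.086)} 0.0187
top 441.85378305306426 321.31061061281923 197.51990678423573 [[0.037, -0.999, 0.003], [-0.976, -0.037, -0.214], [0.214, 0.005, -0.977]] [-0.051  0.506  1.081]
scene 505.83815665828763 316.0123928144584 202.28410403386835 [[-0.599, -0.801, -0.005], [-0.514, 0.389, -0.764], [0.614, -0.455, -0.645]] [0.279 0.326 1.16 ]
```

View pics/top0.png

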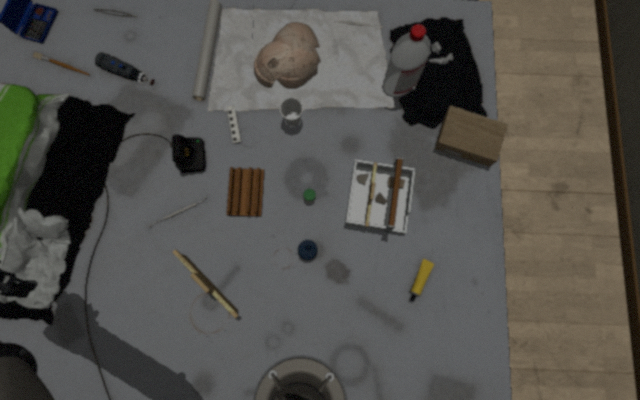

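View pics/scene0.png

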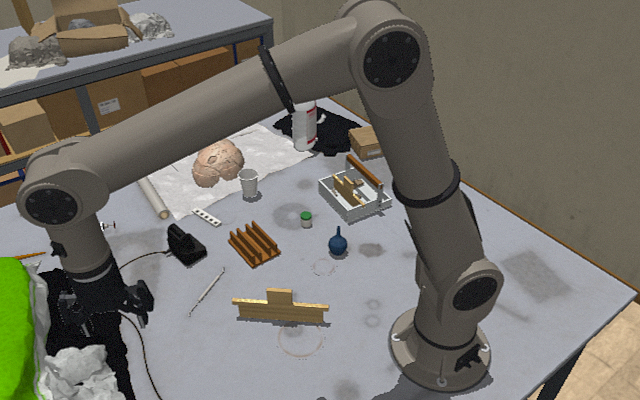

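The top view shows the tote at (380,197) with the handle bar at (396,192). There are two divider candidates: the plate in the tote at (371,195) and the larger plate on the table at (207,285). The one in the tote fits, because it sits in the notches with its tab left of the bar. The rack is at (246,192), vial at (309,195), blower at (308,250) and cup at (291,115). I'll confirm with a crop and measure.

```bash
cat > h.py <<'E'
import numpy as np,cv2
from workcell import env
def ray(c,u,v,z):
    "world point on plane z through pixel"
    d=c["R"].T@np.array([(u-c["cx"])/c["fx"],(v-c["cy"])/c["fy"],1]);o=-c["R"].T@c["t"]
    return o+d*(z-o[2])/d[2]
def cloud(c):
    v,u=np.mgrid[:400,:640];Z=c["z_map"]
    P=np.stack([(u-c["cx"])/c["fx"]*Z,(v-c["cy"])/c["fy"]*Z,Z],-1)
    W=(P-c["t"])@c["R"];W[Z==0]=np.nan;return W
def rect(W,m):
    p=W[m][:,:2].astype(np.float32);return cv2.minAreaRect(p),len(p),np.nanmean(W[m],0).round(4)
E
python3 - <<'E'
from h import *
c=np.load("top0.npz");W=cloud(c);hsv=cv2.cvtColor(c["img"],cv2.COLOR_RGB2HSV)
v,u=np.mgrid[:400,:640]
def box(a,b,d,e):return (u>=a)&(u<b)&(v>=d)&(v<e)
T=box(335,425,150,245)
print("bar",rect(W,T&(W[...,2]>.083)&(W[...,2]<.12)&(u>384)))
print("divtop",rect(W,T&(u<384)&(W[...,2]>.043)&(hsv[...,1]>60)))
print("tab",rect(W,T&(u<384)&(W[...,2]>.07)))
print("tote rim",rect(W,T&(W[...,2]>.025)&(W[...,2]<.058)&(hsv[...,1]<60)))
print("rack",rect(W,box(215,275,155,225)&(W[...,2]>.03)), rect(W,box(215,275,155,225)&(hsv[...,1]>90)))
for n,b in dict(vial=(298,320,182,208),blower=(295,322,235,265),cup=(277,306,95,136)).items():
    m=box(*b)&(W[...,2]>.02);print(n,rect(W,m),np.nanmax(W[m][:,2]))
m=box(165,250,240,325)&(W[...,2]>.01);print("big",rect(W,m))
i=cv2.resize(c["img"][140:250,215:425],None,fx=3.8,fy=3.8,interpolation=cv2.INTER_CUBIC)[:,:,::-1]
s=np.load("scene0.npz")["img"][140:230,300:410,::-1]
j=cv2.resize(s,(220,180),interpolation=cv2.INTER_CUBIC)
o=np.zeros((600,798,3),np.uint8);o[:418]=i;o[420:600,:220]=j;cv2.imwrite("pics/crop1.png",o)
E
```

```text
bar (((0.518911600112915, -0.21510806679725647), (0.017487309873104095, 0.17853058874607086), 83.3046646118164), 474, array([ 0.5162, -0.2138,  0.1042]))
divtop (((0.5228551030158997, -0.16008701920509338), (0.00800471380352974, 0.16889329254627228), 82.99955749511719), 168, array([ 0.5238, -0.1589,  0.0595]))
tab (((0.5240948796272278, -0.1605178564786911), (0.008026945404708385, 0.04411037638783455), 83.24939727783203), 63, array([ 0.5229, -0.16  ,  0.0841]))
tote rim (((0.520415186882019, -0.18557964265346527), (0.16059957444667816, 0.17641431093215942), 83.23188781738281), 845, array([ 0.5273, -0.1854,  0.0436]))
rack (((0.5264660120010376, 0.17315590381622314), (0.12111715972423553, 0.0796971246600151), 0.6324044466018677), 628, array([0.5251, 0.1731, 0.0387])) (((0.525726854801178, 0.17348133027553558), (0.12675486505031586, 0.09043535590171814), 2.3724799156188965), 1588, array([0.5226, 0.1703, 0.0226]))
vial (((0.5185914039611816, 0.0004609152674674988), (0.03166026249527931, 0.031590089201927185), 2.349236249923706), 133, array([ 5.184e-01, -2.000e-04,  3.470e-02])) 0.039562929477467965
blower (((0.37522053718566895, -0.0018739867955446243), (0.04857407882809639, 0.04871203750371933), 2.0612289905548096), 329, array([ 0.3739, -0.0021,  0.0467])) 0.08946918283561797
cup (((0.7419435381889343, 0.05666179955005646), (0.06369898468255997, 0.0583835244178772), 4.0830302238464355), 376, array([0.749 , 0.058 , 0.0536])) 0.07997085974025288
big (((0.28205013275146484, 0.24629798531532288), (0.22834843397140503, 0.011950028128921986), 47.80167007446289), 752, array([0.2815, 0.2428, 0.0613]))
```

View pics/crop1.png

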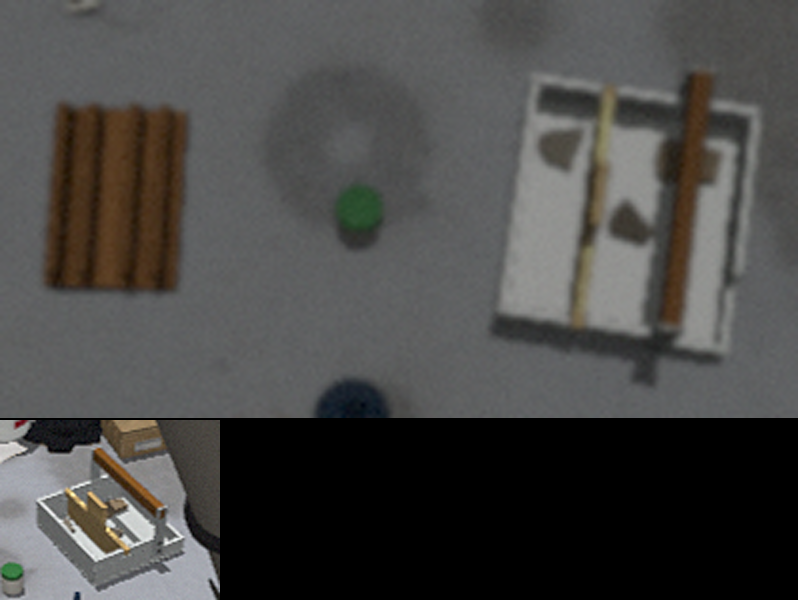

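The crop confirms it: the plate in the tote (about 169 mm long, 8 mm thick, 44 mm tab) is the divider. The one on the table is about 228 mm long, so it is the decoy. Tote yaw is about -6.8°. I'm moving above the tab with the fingers only partly open, because the bar is close.

>>> servo_tool:
  targets:
    - {"tx": -540, "ty": -568, "tz": 20, "rz": -18.7, "grip": 34}
    - {"tx": -540, "ty": -568, "tz": 20, "rz": -18.7, "grip": 34}
    - {"tx": -540, "ty": -568, "tz": 20, "rz": -18.7, "grip": 34}
    - {"tx": -540, "ty": -568, "tz": 20, "rz": -18.7, "grip": 34}
    - {"tx": -540, "ty": -568, "tz": 20, "rz": -18.7, "grip": 34}
    - {"tx": -540, "ty": -568, "tz": 20, "rz": -18.7, "grip": 34}
    - {"tx": -540, "ty": -568, "tz": 20, "rz": -18.7, "grip": 34}
    - {"tx": -540, "ty": -568, "tz": 20, "rz": -18.7, "grip": 34}
    - {"tx": -540, "ty": -568, "tz": 20, "rz": -18.7, "grip": 34}
    - {"tx": -540, "ty": -568, "tz": 20, "rz": -18.7, "grip": 34}
    - {"tx": -540, "ty": -568, "tz": 20, "rz": -18.7, "grip": 34}
    - {"tx": -540, "ty": -568, "tz": 20, "rz": -18.7, "grip": 34}
    - {"tx": -540, "ty": -568, "tz": 20, "rz": -18.7, "grip": 34}
    - {"tx": -540, "ty": -568, "tz": 20, "rz": -18.7, "grip": 34}
    - {"tx": -540, "ty": -568, "tz": 20, "rz": -18.7, "grip": 34}
    - {"tx": -540, "ty": -568, "tz": 20, "rz": -18.7, "grip": 34}
    - {"tx": -540, "ty": -568, "tz": 20, "rz": -18.7, "grip": 34}
    - {"tx": -540, "ty": -568, "tz": 20, "rz": -18.7, "grip": 34}
    - {"tx": -540, "ty": -568, "tz": 20, "rz": -18.7, "grip": 34}
    - {"tx": -540, "ty": -568, "tz": 20, "rz": -18.7, "grip": 34}

```text
schema error: expected keys grip, tx, ty, tz, rx, ry, rz
```

>>> servo_tool:
  targets:
    - {"tx": -540, "ty": -568, "tz": 20, "rx": 0, "ry": 0, "rz": -18.7, "grip": 34}
    - {"tx": -540, "ty": -568, "tz": 20, "rx": 0, "ry": 0, "rz": -18.7, "grip": 34}
    - {"tx": -540, "ty": -568, "tz": 20, "rx": 0, "ry": 0, "rz": -18.7, "grip": 34}
    - {"tx": -540, "ty": -568, "tz": 20, "rx": 0, "ry": 0, "rz": -18.7, "grip": 34}
    - {"tx": -540, "ty": -568, "tz": 20, "rx": 0, "ry": 0, "rz": -18.7, "grip": 34}
    - {"tx": -540, "ty": -568, "tz": 20, "rx": 0, "ry": 0, "rz": -18.7, "grip": 34}
    - {"tx": -540, "ty": -568, "tz": 20, "rx": 0, "ry": 0, "rz": -18.7, "grip": 34}
    - {"tx": -540, "ty": -568, "tz": 20, "rx": 0, "ry": 0, "rz": -18.7, "grip": 34}
    - {"tx": -540, "ty": -568, "tz": 20, "rx": 0, "ry": 0, "rz": -18.7, "grip": 34}
    - {"tx": -540, "ty": -568, "tz": 20, "rx": 0, "ry": 0, "rz": -18.7, "grip": 34}
    - {"tx": -540, "ty": -568, "tz": 20, "rx": 0, "ry": 0, "rz": -18.7, "grip": 34}
    - {"tx": -540, "ty": -568, "tz": 20, "rx": 0, "ry": 0, "rz": -18.7, "grip": 34}
    - {"tx": -540, "ty": -568, "tz": 20, "rx": 0, "ry": 0, "rz": -18.7, "grip": 34}
    - {"tx": -540, "ty": -568, "tz": 20, "rx": 0, "ry": 0, "rz": -18.7, "grip": 34}
    - {"tx": -540, "ty": -568, "tz": 20, "rx": 0, "ry": 0, "rz": -18.7, "grip": 34}
    - {"tx": -540, "ty": -568, "tz": 20, "rx": 0, "ry": 0, "rz": -18.7, "grip": 34}
    - {"tx": -540, "ty": -568, "tz": 20, "rx": 0, "ry": 0, "rz": -18.7, "grip": 34}
    - {"tx": -540, "ty": -568, "tz": 20, "rx": 0, "ry": 0, "rz": -18.7, "grip": 34}
    - {"tx": -540, "ty": -568, "tz": 20, "rx": 0, "ry": 0, "rz": -18.7, "grip": 34}
    - {"tx": -540, "ty": -568, "tz": 20, "rx": 0, "ry": 0, "rz": -18.7, "grip": 34}

```text
t: 2.1
position: [0.5224, -0.1575, 0.2111]
ee_rot: [-0.0, 0.059, 0.998, 0.001]
contact_force: [0.1, 0.3, -0.4]
finger_gap: 0.0343
gripper_force: 0.0
```

```bash
cat >> h.py <<'E'
from scipy.spatial.transform import Rotation as Ro
def tool():
    s=env.read_state();q=s["ee_rot"];return s,Ro.from_quat(np.r_[q[1:],q[0]])
def delta(p,yaw):
    "shift mm and turn deg, tool axes, to TCP p pointing down, pad line square to an object of this yaw (deg)"
    s,R=tool();out=[]
    for k in(0,180):
        G=Ro.from_euler("z",yaw+k,degrees=True)*Ro.from_quat([1,0,0,0])
        out.append((R.inv()*G).as_rotvec(degrees=True))
    r=min(out,key=np.linalg.norm)
    print("shift",np.round(R.inv().apply(np.array(p)-s["position"])*1000,1),"turn",np.round(r,2),"t",round(float(s["t"]),2),"q",np.round(s["joint_positions"],2))
E
python3 - <<'E'
from h import *
c=env.read_camera("wrist");cv2.imwrite("pics/w1.png",c["img"][:,:,::-1]);np.savez("w1.npz",**c)
W=cloud(c);z=W[...,2];print(np.nanpercentile(z,[1,50,99]))
sat=cv2.cvtColor(c["img"],cv2.COLOR_RGB2HSV)[...,1]>60
near=(abs(W[...,0]-.52)<.12)
for n,m in dict(tab=(z>.07)&(z<.09)&near&(abs(W[...,1]+.16)<.02)&sat,bar=(z>.095)&(z<.115)&near&(abs(W[...,1]+.215)<.03)&sat).items():
    if m.sum()>20: print(n,rect(W,m))
delta([.5235,-.160,.056],-6.8)
E
```

```text
[-0.00394414 -0.00140399  0.29530671]
tab (((0.52530437707901, -0.16073526442050934), (0.006579324137419462, 0.04347740486264229), 83.29756927490234), 480, array([ 0.5247, -0.1606,  0.0829]))
bar (((0.5085278153419495, -0.2139427661895752), (0.014584353193640709, 0.14797106385231018), 82.96218872070312), 3689, array([ 0.4975, -0.2119,  0.1034]))
shift [ -1.3  -2.4 155.2] turn [ 0.06 -0.01  0.06] t 2.15 q [-0.24  0.26  0.55  1.82 -0.15  1.1   1.81]
```

View pics/w1.png

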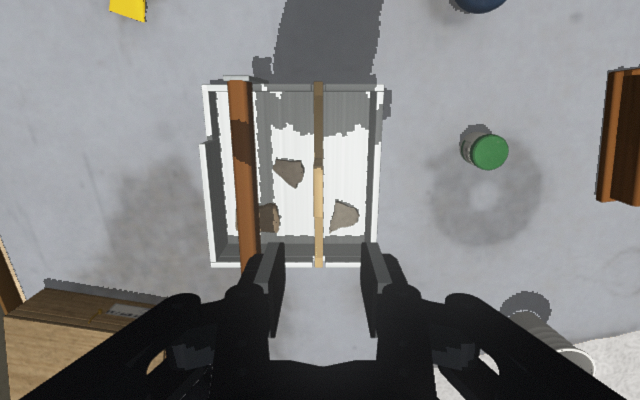

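The wrist view shows the tab at (318,200) between the finger lines, the bar at (240,150), and clear space for both fingers. Descending and gripping.

>>> servo_tool:
  targets:
    - {"tx": -2, "ty": -3, "tz": 40, "rx": 0, "ry": 0, "rz": 0, "grip": 34}
    - {"tx": -2, "ty": -3, "tz": 80, "rx": 0, "ry": 0, "rz": 0, "grip": 34}
    - {"tx": -2, "ty": -3, "tz": 115, "rx": 0, "ry": 0, "rz": 0, "grip": 34}
    - {"tx": -2, "ty": -3, "tz": 140, "rx": 0, "ry": 0, "rz": 0, "grip": 34}
    - {"tx": -2, "ty": -3, "tz": 155, "rx": 0, "ry": 0, "rz": 0, "grip": 34}
    - {"tx": -2, "ty": -3, "tz": 155, "rx": 0, "ry": 0, "rz": 0, "grip": 34}
    - {"tx": -2, "ty": -3, "tz": 155, "rx": 0, "ry": 0, "rz": 0, "grip": 0}
    - {"tx": -2, "ty": -3, "tz": 155, "rx": 0, "ry": 0, "rz": 0, "grip": 0}
    - {"tx": -2, "ty": -3, "tz": 155, "rx": 0, "ry": 0, "rz": 0, "grip": 0}
    - {"tx": -2, "ty": -3, "tz": 155, "rx": 0, "ry": 0, "rz": 0, "grip": 0}
    - {"tx": -2, "ty": -3, "tz": 155, "rx": 0, "ry": 0, "rz": 0, "grip": 0}
    - {"tx": -2, "ty": -3, "tz": 155, "rx": 0, "ry": 0, "rz": 0, "grip": 0}
  force: 40

```text
t: 3.35
position: [0.5251, -0.163, 0.0576]
ee_rot: [0.001, 0.06, 0.998, -0.0]
contact_force: [-2.4, -0.4, 6.7]
finger_gap: 0.007
gripper_force: 41.3
```

>>> servo_tool:
  targets:
    - {"tx": 0, "ty": 0, "tz": -10, "rx": 0, "ry": 0, "rz": 0, "grip": 0}
    - {"tx": 0, "ty": 0, "tz": -25, "rx": 0, "ry": 0, "rz": 0, "grip": 0}
    - {"tx": 0, "ty": 0, "tz": -45, "rx": 0, "ry": 0, "rz": 0, "grip": 0}
    - {"tx": 0, "ty": 0, "tz": -70, "rx": 0, "ry": 0, "rz": 0, "grip": 0}
    - {"tx": 0, "ty": 0, "tz": -95, "rx": 0, "ry": 0, "rz": 0, "grip": 0}
    - {"tx": 0, "ty": 0, "tz": -120, "rx": 0, "ry": 0, "rz": 0, "grip": 0}
    - {"tx": 0, "ty": 0, "tz": -135, "rx": 0, "ry": 0, "rz": 0, "grip": 0}
    - {"tx": 0, "ty": 0, "tz": -140, "rx": 0, "ry": 0, "rz": 0, "grip": 0}
    - {"tx": 0, "ty": 0, "tz": -140, "rx": 0, "ry": 0, "rz": 0, "grip": 0}

```text
t: 4.25
position: [0.5244, -0.1626, 0.1973]
ee_rot: [0.001, 0.06, 0.998, 0.0]
contact_force: [-0.5, -0.5, -1.0]
finger_gap: 0.0074
gripper_force: 40.3
```

```bash
python3 - <<'E'
from h import *
c=env.read_camera("top");W=cloud(c);np.savez("top1.npz",**c)
v,u=np.mgrid[:400,:640];z=W[...,2]
# rack ribs from first top image: yaw from depth-cut rib tops, per rib
c0=np.load("top0.npz");W0=cloud(c0);P=W0[150:225,215:275].reshape(-1,3);P=P[P[:,2]>.036]
for y in(.134,.163,.183,.212):pass
lab=np.sort(P[:,1]);print(np.histogram(P[:,1],bins=np.arange(.12,.226,.004)))
x=P[:,0];best=max(np.arange(-4,4.1,.25),key=lambda a:np.sum(np.histogram(P[:,1]*np.cos(np.radians(a))-x*np.sin(np.radians(a)),bins=np.arange(-.1,.35,.003))[0]**2.))
print("rackyaw",best)
Q=W[...]; m=(z>.15)&(abs(W[...,0]-.525)<.1)&(abs(W[...,1]+.16)<.06)
print("div z",np.nanmax(z[m]) if m.any() else None)
s,R=tool();print(s["position"],s["finger_gap"],s["contact_force"])
yw=np.radians(best);ctr=np.array([.5265,.1732]);sl=ctr+np.array([-np.sin(yw),np.cos(yw)])*-.025;print("slot right",sl)
delta([sl[0],sl[1],.195],best)
E
```

```text
(array([ 0,  0,  0, 44, 66, 19,  0,  0, 29, 71, 32,  0,  0,  0,  0,  8, 75,
       46,  0,  0,  4, 58, 60,  5,  0,  0]), array([0.12 , 0.124, 0.128, 0.132, 0.136, 0.14 , 0.144, 0.148, 0.152,
       0.156, 0.16 , 0.164, 0.168, 0.172, 0.176, 0.18 , 0.184, 0.188,
       0.192, 0.196, 0.2  , 0.204, 0.208, 0.212, 0.216, 0.22 , 0.224]))
rackyaw 0.25
div z 0.6392216579274921
[ 0.52378112 -0.16241513  0.19631351] 0.007050017433356439 [ 1.18631238  0.2077611  -1.09405883]
slot right [0.52660908 0.14820024]
shift [ 34.5 308.7   1.4] turn [ 0.02 -0.   -7.15] t 4.3 q [-0.24  0.28  0.55  1.84 -0.17  1.07  1.83]
```

>>> servo_tool:
  targets:
    - {"tx": 5, "ty": 45, "tz": 0, "rx": 0, "ry": 0, "rz": -1, "grip": 0}
    - {"tx": 10, "ty": 90, "tz": 0, "rx": 0, "ry": 0, "rz": -2, "grip": 0}
    - {"tx": 15, "ty": 135, "tz": 0, "rx": 0, "ry": 0, "rz": -3, "grip": 0}
    - {"tx": 20, "ty": 180, "tz": 0, "rx": 0, "ry": 0, "rz": -4, "grip": 0}
    - {"tx": 25, "ty": 225, "tz": 0, "rx": 0, "ry": 0, "rz": -5, "grip": 0}
    - {"tx": 30, "ty": 270, "tz": 20, "rx": 0, "ry": 0, "rz": -6, "grip": 0}
    - {"tx": 34, "ty": 295, "tz": 50, "rx": 0, "ry": 0, "rz": -7, "grip": 0}
    - {"tx": 34.5, "ty": 308.5, "tz": 70, "rx": 0, "ry": 0, "rz": -7.1, "grip": 0}
    - {"tx": 34.5, "ty": 308.5, "tz": 70, "rx": 0, "ry": 0, "rz": -7.1, "grip": 0}
    - {"tx": 34.5, "ty": 308.5, "tz": 70, "rx": 0, "ry": 0, "rz": -7.1, "grip": 0}
    - {"tx": 34.5, "ty": 308.5, "tz": 70, "rx": 0, "ry": 0, "rz": -7.1, "grip": 0}

```text
t: 5.4
position: [0.5277, 0.1462, 0.1272]
ee_rot: [0.001, -0.0, 1.0, -0.0]
contact_force: [-0.2, -1.3, -0.0]
finger_gap: 0.0073
gripper_force: 40.3
```

```bash
python3 - <<'E'
from h import *
c=env.read_camera("wrist");cv2.imwrite("pics/w2.png",c["img"][:,:,::-1]);np.savez("w2.npz",**c)
W=cloud(c);z=W[...,2]
m=(z>.036)&(z<.045)&(abs(W[...,0]-.5265)<.055)&(abs(W[...,1]-.173)<.06)
print("ribs",np.histogram(W[m][:,1],bins=np.arange(.12,.23,.004)),m.sum())
P=W[m];x=P[:,0]
print("yaw",max(np.arange(-4,4.1,.25),key=lambda a:np.sum(np.histogram(P[:,1]*np.cos(np.radians(a))-x*np.sin(np.radians(a)),bins=np.arange(-.1,.35,.002))[0]**2.)))
for n,lo,hi in(("shoulder",.105,.119),("tab",.138,.16)):
    m=(z>lo)&(z<hi)&(abs(W[...,0]-.5265)<.1)&(abs(W[...,1]-.148)<.02)
    if m.sum()>10:print(n,rect(W,m))
delta([.5266,.1482,.13],.25)
E
```

```text
ribs (array([  0,   0,   0, 362, 693,  80,   0,   0, 208, 713, 321,   0,   0,
         0,   0,  67, 888, 569,   0,   0,   3, 779, 726,  17,   0,   0,
         0]), array([0.12 , 0.124, 0.128, 0.132, 0.136, 0.14 , 0.144, 0.148, 0.152,
       0.156, 0.16 , 0.164, 0.168, 0.172, 0.176, 0.18 , 0.184, 0.188,
       0.192, 0.196, 0.2  , 0.204, 0.208, 0.212, 0.216, 0.22 , 0.224,
       0.228])) 5426
yaw 0.5
shoulder (((0.5179140567779541, 0.14670193195343018), (0.1510772854089737, 0.008026672527194023), 0.130972757935524), 3072, array([0.4863, 0.1466, 0.1178]))
tab (((0.527817964553833, 0.14664922654628754), (0.03614380583167076, 0.03519786149263382), 43.93833541870117), 3989, array([0.5217, 0.1467, 0.1507]))
shift [ 1.3  1.9 -2.5] turn [ 0.01  0.12 -0.2 ] t 5.45 q [-0.65  0.34  0.36  1.9  -0.15  0.92  1.36]
```

View pics/w2.png

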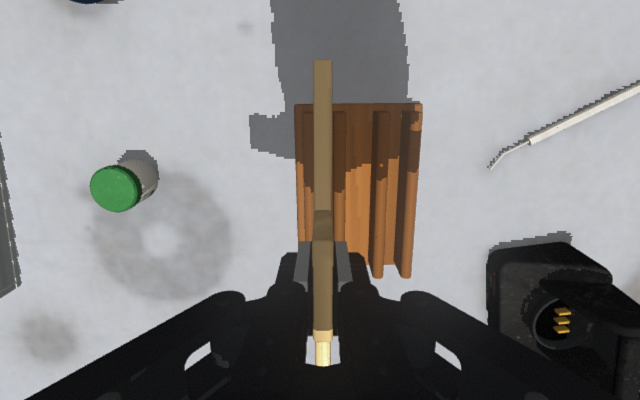

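The wrist view shows the divider (322,130–350) over the right slot of the rack, about 1.4 mm off centre. I'll correct that and lower.

>>> servo_tool:
  targets:
    - {"tx": 0, "ty": 1.4, "tz": 8, "rx": 0, "ry": 0, "rz": -0.3, "grip": 0}
    - {"tx": 0, "ty": 1.4, "tz": 20, "rx": 0, "ry": 0, "rz": -0.3, "grip": 0}
    - {"tx": 0, "ty": 1.4, "tz": 28, "rx": 0, "ry": 0, "rz": -0.3, "grip": 0}
    - {"tx": 0, "ty": 1.4, "tz": 34, "rx": 0, "ry": 0, "rz": -0.3, "grip": 0}
    - {"tx": 0, "ty": 1.4, "tz": 40, "rx": 0, "ry": 0, "rz": -0.3, "grip": 0}
    - {"tx": 0, "ty": 1.4, "tz": 46, "rx": 0, "ry": 0, "rz": -0.3, "grip": 0}
    - {"tx": 0, "ty": 1.4, "tz": 52, "rx": 0, "ry": 0, "rz": -0.3, "grip": 0}
    - {"tx": 0, "ty": 1.4, "tz": 57, "rx": 0, "ry": 0, "rz": -0.3, "grip": 0}
    - {"tx": 0, "ty": 1.4, "tz": 60, "rx": 0, "ry": 0, "rz": -0.3, "grip": 0}
    - {"tx": 0, "ty": 1.4, "tz": 60, "rx": 0, "ry": 0, "rz": -0.3, "grip": 0}
    - {"tx": 0, "ty": 1.4, "tz": 60, "rx": 0, "ry": 0, "rz": -0.3, "grip": 0}

```text
t: 6.55
position: [0.5271, 0.1493, 0.0664]
ee_rot: [0.0, -0.004, 1.0, 0.0]
contact_force: [-0.4, 0.3, -1.7]
finger_gap: 0.0072
gripper_force: 40.3
```

>>> servo_tool:
  targets:
    - {"tx": 0, "ty": 0, "tz": 2, "rx": 0, "ry": 0, "rz": 0, "grip": 0}
    - {"tx": 0, "ty": 0, "tz": 3.5, "rx": 0, "ry": 0, "rz": 0, "grip": 0}
    - {"tx": 0, "ty": 0, "tz": 5, "rx": 0, "ry": 0, "rz": 0, "grip": 0}
    - {"tx": 0, "ty": 0, "tz": 5, "rx": 0, "ry": 0, "rz": 0, "grip": 0}

```text
t: 6.95
position: [0.5269, 0.1494, 0.0626]
ee_rot: [-0.0, -0.004, 1.0, 0.0]
contact_force: [-3.8, -0.7, 8.9]
finger_gap: 0.0073
gripper_force: 41.8
```

Contact on the slot floor at the expected height. Releasing and rising.

>>> servo_tool:
  targets:
    - {"tx": 0, "ty": 0, "tz": -1, "rx": 0, "ry": 0, "rz": 0, "grip": 12}
    - {"tx": 0, "ty": 0, "tz": -1, "rx": 0, "ry": 0, "rz": 0, "grip": 24}
    - {"tx": 0, "ty": 0, "tz": -1, "rx": 0, "ry": 0, "rz": 0, "grip": 34}
    - {"tx": 0, "ty": 0, "tz": -1, "rx": 0, "ry": 0, "rz": 0, "grip": 34}
    - {"tx": 0, "ty": 0, "tz": -1, "rx": 0, "ry": 0, "rz": 0, "grip": 34}
    - {"tx": 0, "ty": 0, "tz": -20, "rx": 0, "ry": 0, "rz": 0, "grip": 34}
    - {"tx": 0, "ty": 0, "tz": -50, "rx": 0, "ry": 0, "rz": 0, "grip": 34}
    - {"tx": 0, "ty": 0, "tz": -90, "rx": 0, "ry": 0, "rz": 0, "grip": 34}
    - {"tx": 0, "ty": 0, "tz": -130, "rx": 0, "ry": 0, "rz": 0, "grip": 34}
    - {"tx": 0, "ty": 0, "tz": -150, "rx": 0, "ry": 0, "rz": 0, "grip": 34}
    - {"tx": 0, "ty": 0, "tz": -150, "rx": 0, "ry": 0, "rz": 0, "grip": 34}

```text
t: 8.05
position: [0.5292, 0.1499, 0.2149]
ee_rot: [0.003, -0.004, 1.0, 0.002]
contact_force: [-0.9, -0.1, -0.6]
finger_gap: 0.0339
gripper_force: 0.0
```

```bash
python3 - <<'E'
from h import *
c=env.read_camera("wrist");cv2.imwrite("pics/w3.png",c["img"][:,:,::-1])
W=cloud(c);z=W[...,2]
a=(abs(W[...,0]-.5265)<.1)&(abs(W[...,1]-.148)<.02)
for n,lo,hi in(("shoulder",.048,.062),("tab",.082,.1)):
    m=a&(z>lo)&(z<hi)
    if m.sum()>10:print(n,rect(W,m))
delta([.5166,-.2150,.215],-6.8)
E
```

```text
shoulder (((0.5274393558502197, 0.15020006895065308), (0.17122244834899902, 0.007911207154393196), 0.7099601626396179), 1195, array([0.5122, 0.15  , 0.0532]))
tab (((0.5272514224052429, 0.15005505084991455), (0.044116877019405365, 0.00732438126578927), 0.6194716095924377), 540, array([0.5263, 0.1501, 0.088 ]))
shift [  14.3 -364.5   -3. ] turn [0.1  0.16 7.31] t 8.1 q [-0.68  0.24  0.38  1.82 -0.1   1.1   1.32]
```

View pics/w3.png

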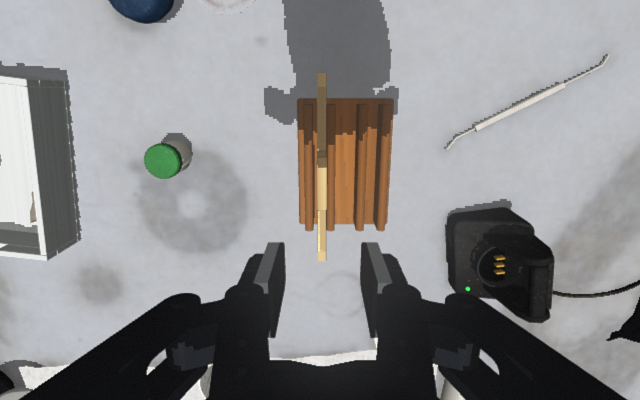

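The divider stands upright in the right slot (322,70–260). Its measured tops match fully seated. Now to the handle.

>>> servo_tool:
  targets:
    - {"tx": 2, "ty": -45, "tz": 0, "rx": 0, "ry": 0, "rz": 1, "grip": 50}
    - {"tx": 4, "ty": -90, "tz": 0, "rx": 0, "ry": 0, "rz": 2, "grip": 50}
    - {"tx": 6, "ty": -135, "tz": 0, "rx": 0, "ry": 0, "rz": 3, "grip": 50}
    - {"tx": 8, "ty": -180, "tz": 0, "rx": 0, "ry": 0, "rz": 4, "grip": 50}
    - {"tx": 9, "ty": -225, "tz": 0, "rx": 0, "ry": 0, "rz": 5, "grip": 50}
    - {"tx": 11, "ty": -270, "tz": 0, "rx": 0, "ry": 0, "rz": 6, "grip": 50}
    - {"tx": 13, "ty": -315, "tz": 0, "rx": 0, "ry": 0, "rz": 7, "grip": 50}
    - {"tx": 14, "ty": -350, "tz": 0, "rx": 0, "ry": 0, "rz": 7.3, "grip": 50}
    - {"tx": 14, "ty": -364, "tz": 0, "rx": 0, "ry": 0, "rz": 7.3, "grip": 50}
    - {"tx": 14, "ty": -364, "tz": 0, "rx": 0, "ry": 0, "rz": 7.3, "grip": 50}
    - {"tx": 14, "ty": -364, "tz": 0, "rx": 0, "ry": 0, "rz": 7.3, "grip": 50}

```text
t: 9.2
position: [0.5154, -0.2137, 0.2098]
ee_rot: [-0.001, 0.059, 0.998, 0.001]
contact_force: [0.4, 0.1, -0.5]
finger_gap: 0.0498
gripper_force: 0.0
```

```bash
python3 - <<'E'
from h import *
sh=[]
for n in("wrist","top"):
    c=env.read_camera(n);np.savez(n+"4.npz",**c);W=cloud(c);z=W[...,2]
    sat=cv2.cvtColor(c["img"],cv2.COLOR_RGB2HSV)[...,1]>60
    m=(z>.095)&(z<.115)&(abs(W[...,0]-.52)<.12)&(abs(W[...,1]+.215)<.03)&sat
    if m.sum()>20:print(n,"bar",rect(W,m))
    m=(z>.035)&(z<.058)&(abs(W[...,0]-.52)<.13)&(abs(W[...,1]+.19)<.12)&~sat
    if m.sum()>20:print(n,"rim",rect(W,m))
    cv2.imwrite(f"pics/{n}4.png",c["img"][:,:,::-1])
delta([.5166,-.2150,.076],-6.8)
E
```

```text
wrist bar (((0.5204411149024963, -0.21688725054264069), (0.013478109613060951, 0.1721683144569397), 83.48712921142578), 3930, array([ 0.5132, -0.2158,  0.1039]))
wrist rim (((0.5235477089881897, -0.18681280314922333), (0.16039977967739105, 0.17025187611579895), 83.4079360961914), 4757, array([ 0.53  , -0.1721,  0.046 ]))
top rim (((0.5280554890632629, -0.13791531324386597), (0.06325575709342957, 0.17056532204151154), 82.63017272949219), 260, array([ 0.5436, -0.1216,  0.0482]))
shift [ -1.   -2.4 134.4] turn [ 0.07 -0.09  0.15] t 9.3 q [-0.17  0.29  0.6   1.8  -0.18  1.11  1.94]
```

View pics/wrist4.png

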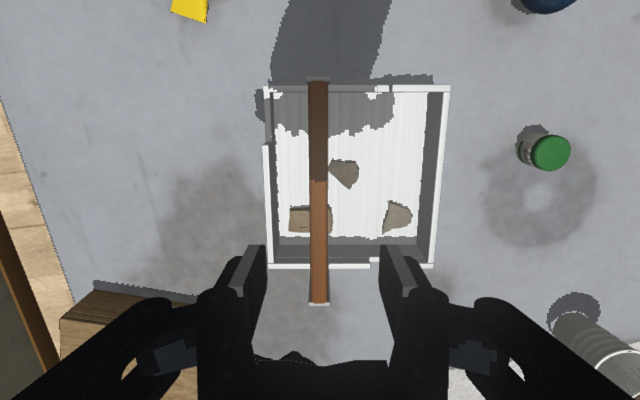

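The wrist view shows the bar (318,190) between the fingers. The tote is intact with three sherds at (344,172), (310,218) and (397,215), and the low-cut corner is at top left (268,115). Descending to grip.

>>> servo_tool:
  targets:
    - {"tx": -4.5, "ty": -3.2, "tz": 40, "rx": 0, "ry": 0, "rz": 0, "grip": 50}
    - {"tx": -4.5, "ty": -3.2, "tz": 80, "rx": 0, "ry": 0, "rz": 0, "grip": 50}
    - {"tx": -4.5, "ty": -3.2, "tz": 112, "rx": 0, "ry": 0, "rz": 0, "grip": 50}
    - {"tx": -4.5, "ty": -3.2, "tz": 128, "rx": 0, "ry": 0, "rz": 0, "grip": 50}
    - {"tx": -4.5, "ty": -3.2, "tz": 134, "rx": 0, "ry": 0, "rz": 0, "grip": 50}
    - {"tx": -4.5, "ty": -3.2, "tz": 134, "rx": 0, "ry": 0, "rz": 0, "grip": 50}
    - {"tx": -4.5, "ty": -3.2, "tz": 134, "rx": 0, "ry": 0, "rz": 0, "grip": 20}
    - {"tx": -4.5, "ty": -3.2, "tz": 134, "rx": 0, "ry": 0, "rz": 0, "grip": 0}
    - {"tx": -4.5, "ty": -3.2, "tz": 134, "rx": 0, "ry": 0, "rz": 0, "grip": 0}
    - {"tx": -4.5, "ty": -3.2, "tz": 134, "rx": 0, "ry": 0, "rz": 0, "grip": 0}
    - {"tx": -4.5, "ty": -3.2, "tz": 134, "rx": 0, "ry": 0, "rz": 0, "grip": 0}
    - {"tx": -4.5, "ty": -3.2, "tz": 134, "rx": 0, "ry": 0, "rz": 0, "grip": 0}
    - {"tx": -4.5, "ty": -3.2, "tz": 134, "rx": 0, "ry": 0, "rz": 0, "grip": 0}
  force: 110

```text
t: 10.6
position: [0.5212, -0.2185, 0.0788]
ee_rot: [0.001, 0.059, 0.998, 0.0]
contact_force: [0.2, 2.1, 5.6]
finger_gap: 0.012
gripper_force: 108.3
```

>>> servo_tool:
  targets:
    - {"tx": 0, "ty": 0, "tz": -5, "rx": 0, "ry": 0, "rz": 0, "grip": 0}
    - {"tx": 0, "ty": 0, "tz": -12, "rx": 0, "ry": 0, "rz": 0, "grip": 0}
    - {"tx": 0, "ty": 0, "tz": -22, "rx": 0, "ry": 0, "rz": 0, "grip": 0}
    - {"tx": 0, "ty": 0, "tz": -35, "rx": 0, "ry": 0, "rz": 0, "grip": 0}
    - {"tx": 0, "ty": 0, "tz": -50, "rx": 0, "ry": 0, "rz": 0, "grip": 0}
    - {"tx": 0, "ty": 0, "tz": -66, "rx": 0, "ry": 0, "rz": 0, "grip": 0}
    - {"tx": 0, "ty": 0, "tz": -82, "rx": 0, "ry": 0, "rz": 0, "grip": 0}
    - {"tx": 0, "ty": 0, "tz": -98, "rx": 0, "ry": 0, "rz": 0, "grip": 0}
    - {"tx": 0, "ty": 0, "tz": -114, "rx": 0, "ry": 0, "rz": 0, "grip": 0}
    - {"tx": 0, "ty": 0, "tz": -128, "rx": 0, "ry": 0, "rz": 0, "grip": 0}
    - {"tx": 0, "ty": 0, "tz": -140, "rx": 0, "ry": 0, "rz": 0, "grip": 0}
    - {"tx": 0, "ty": 0, "tz": -147, "rx": 0, "ry": 0, "rz": 0, "grip": 0}
    - {"tx": 0, "ty": 0, "tz": -150, "rx": 0, "ry": 0, "rz": 0, "grip": 0}
    - {"tx": 0, "ty": 0, "tz": -150, "rx": 0, "ry": 0, "rz": 0, "grip": 0}

```text
t: 12.0
position: [0.5201, -0.2185, 0.2274]
ee_rot: [0.0, 0.059, 0.998, 0.0]
contact_force: [0.1, -1.1, -4.7]
finger_gap: 0.0119
gripper_force: 107.4
```

```bash
python3 - <<'E'
from h import *
s,R=tool();print(s["position"],s["joint_positions"].round(2),R.as_matrix().round(3).tolist(),s["moment"])
T=Ro.from_euler("z",-6.8,degrees=True)
# axis of tipping (tote frame 1,-1,0) in tool axes
print("axis tool",R.inv().apply(T.apply([.7071,-.7071,0])).round(3))
c=env.read_camera("wrist");cv2.imwrite("pics/w5.png",c["img"][:,:,::-1])
E
```

```text
[ 0.52012686 -0.21852103  0.22735082] [-0.17  0.29  0.61  1.76 -0.18  1.14  1.94] [[-0.993, 0.118, 0.0], [0.118, 0.993, 0.0], [-0.0, 0.0, -1.0]] [-0.15627166  0.05300736  0.0157689 ]
axis tool [-0.707 -0.707 -0.   ]
```

Tote lifted (4.7 N load). Tipping slowly about the tote's (1,-1) diagonal.

>>> servo_tool:
  targets:
    - {"tx": 0, "ty": 0, "tz": 0, "rx": -0.5, "ry": -0.5, "rz": 0, "grip": 0}
    - {"tx": 0, "ty": 0, "tz": 0, "rx": -1.3, "ry": -1.3, "rz": 0, "grip": 0}
    - {"tx": 0, "ty": 0, "tz": 0, "rx": -2.2, "ry": -2.2, "rz": 0, "grip": 0}
    - {"tx": 0, "ty": 0, "tz": 0, "rx": -3.2, "ry": -3.2, "rz": 0, "grip": 0}
    - {"tx": 0, "ty": 0, "tz": 0, "rx": -4.2, "ry": -4.2, "rz": 0, "grip": 0}
    - {"tx": 0, "ty": 0, "tz": 0, "rx": -5.2, "ry": -5.2, "rz": 0, "grip": 0}
    - {"tx": 0, "ty": 0, "tz": 0, "rx": -6.2, "ry": -6.2, "rz": 0, "grip": 0}
    - {"tx": 0, "ty": 0, "tz": 0, "rx": -7.1, "ry": -7.1, "rz": 0, "grip": 0}
    - {"tx": 0, "ty": 0, "tz": 0, "rx": -8, "ry": -8, "rz": 0, "grip": 0}
    - {"tx": 0, "ty": 0, "tz": 0, "rx": -8.8, "ry": -8.8, "rz": 0, "grip": 0}
    - {"tx": 0, "ty": 0, "tz": 0, "rx": -9.6, "ry": -9.6, "rz": 0, "grip": 0}
    - {"tx": 0, "ty": 0, "tz": 0, "rx": -10.4, "ry": -10.4, "rz": 0, "grip": 0}
    - {"tx": 0, "ty": 0, "tz": 0, "rx": -11.2, "ry": -11.2, "rz": 0, "grip": 0}
    - {"tx": 0, "ty": 0, "tz": 0, "rx": -12, "ry": -12, "rz": 0, "grip": 0}
    - {"tx": 0, "ty": 0, "tz": 0, "rx": -12.8, "ry": -12.8, "rz": 0, "grip": 0}
    - {"tx": 0, "ty": 0, "tz": 0, "rx": -13.6, "ry": -13.6, "rz": 0, "grip": 0}
    - {"tx": 0, "ty": 0, "tz": 0, "rx": -14.4, "ry": -14.4, "rz": 0, "grip": 0}
    - {"tx": 0, "ty": 0, "tz": 0, "rx": -15.2, "ry": -15.2, "rz": 0, "grip": 0}
    - {"tx": 0, "ty": 0, "tz": 0, "rx": -16, "ry": -16, "rz": 0, "grip": 0}
    - {"tx": 0, "ty": 0, "tz": 0, "rx": -16, "ry": -16, "rz": 0, "grip": 0}

```text
t: 14.05
position: [0.5195, -0.2192, 0.227]
ee_rot: [0.147, 0.059, 0.979, 0.13]
contact_force: [-0.4, 0.4, -5.8]
finger_gap: 0.0118
gripper_force: 107.5
```

```bash
python3 - <<'E'
from h import *
s,R=tool();z=R.apply([0,0,1]);print(s["position"],s["joint_positions"].round(2),z.round(3),np.degrees(np.arccos(-z[2])),s["finger_gap"])
o=[env.read_camera(n)["img"] for n in("wrist","top")]
a=cv2.resize(o[0],(560,350));b=cv2.resize(o[1][140:260,320:450],(240,222))
k=np.zeros((350,800,3),np.uint8);k[:,:560]=a;k[:222,560:]=b;cv2.imwrite("pics/w6.png",k[:,:,::-1])
E
```

```text
[ 0.51950166 -0.2191957   0.22701128] [ 0.05  0.21  0.56  1.91 -0.58  1.01  2.35] [ 0.303  0.238 -0.923] 22.643492720906664 0.011805573098148125
```

View pics/w6.png

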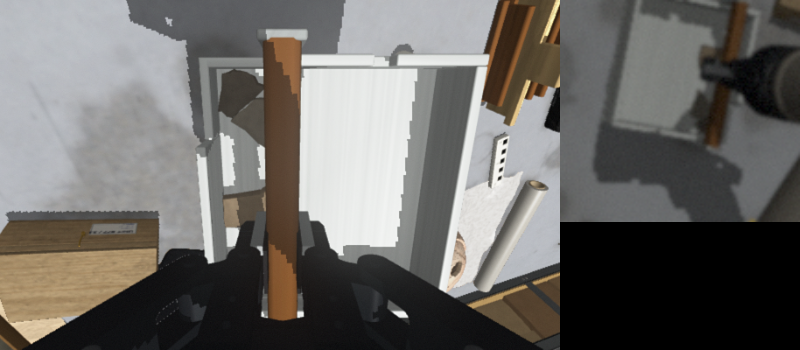

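The wrist view at 22.6° shows two sherds already at the low corner (240,95) and (250,120). The third is at (243,210), against the right wall. I'll continue to about 36°.

>>> servo_tool:
  targets:
    - {"tx": 0, "ty": 0, "tz": 0, "rx": -0.5, "ry": -0.5, "rz": 0, "grip": 0}
    - {"tx": 0, "ty": 0, "tz": 0, "rx": -1.1, "ry": -1.1, "rz": 0, "grip": 0}
    - {"tx": 0, "ty": 0, "tz": 0, "rx": -1.7, "ry": -1.7, "rz": 0, "grip": 0}
    - {"tx": 0, "ty": 0, "tz": 0, "rx": -2.3, "ry": -2.3, "rz": 0, "grip": 0}
    - {"tx": 0, "ty": 0, "tz": 0, "rx": -2.9, "ry": -2.9, "rz": 0, "grip": 0}
    - {"tx": 0, "ty": 0, "tz": 0, "rx": -3.5, "ry": -3.5, "rz": 0, "grip": 0}
    - {"tx": 0, "ty": 0, "tz": 0, "rx": -4.1, "ry": -4.1, "rz": 0, "grip": 0}
    - {"tx": 0, "ty": 0, "tz": 0, "rx": -4.7, "ry": -4.7, "rz": 0, "grip": 0}
    - {"tx": 0, "ty": 0, "tz": 0, "rx": -5.3, "ry": -5.3, "rz": 0, "grip": 0}
    - {"tx": 0, "ty": 0, "tz": 0, "rx": -5.9, "ry": -5.9, "rz": 0, "grip": 0}
    - {"tx": 0, "ty": 0, "tz": 0, "rx": -6.5, "ry": -6.5, "rz": 0, "grip": 0}
    - {"tx": 0, "ty": 0, "tz": 0, "rx": -7.1, "ry": -7.1, "rz": 0, "grip": 0}
    - {"tx": 0, "ty": 0, "tz": 0, "rx": -7.7, "ry": -7.7, "rz": 0, "grip": 0}
    - {"tx": 0, "ty": 0, "tz": 0, "rx": -8.3, "ry": -8.3, "rz": 0, "grip": 0}
    - {"tx": 0, "ty": 0, "tz": 0, "rx": -8.9, "ry": -8.9, "rz": 0, "grip": 0}
    - {"tx": 0, "ty": 0, "tz": 0, "rx": -9.3, "ry": -9.3, "rz": 0, "grip": 0}
    - {"tx": 0, "ty": 0, "tz": 0, "rx": -9.3, "ry": -9.3, "rz": 0, "grip": 0}
    - {"tx": 0, "ty": 0, "tz": 0, "rx": -9.3, "ry": -9.3, "rz": 0, "grip": 0}
    - {"tx": 0, "ty": 0, "tz": 0, "rx": -9.3, "ry": -9.3, "rz": 0, "grip": 0}
    - {"tx": 0, "ty": 0, "tz": 0, "rx": -9.3, "ry": -9.3, "rz": 0, "grip": 0}

```text
t: 16.15
position: [0.5203, -0.2184, 0.2274]
ee_rot: [0.23, 0.056, 0.95, 0.204]
contact_force: [0.8, 1.6, -5.1]
finger_gap: 0.012
gripper_force: 107.6
```

```bash
python3 - <<'E'
from h import *
s,R=tool();z=R.apply([0,0,1]);print(s["position"],s["joint_positions"].round(2),z.round(3),np.degrees(np.arccos(-z[2])),s["finger_gap"])
o=[env.read_camera(n)["img"] for n in("wrist","scene")]
a=cv2.resize(o[0][:320,160:480],(500,500));b=cv2.resize(o[1][110:290,220:420],(300,270))
k=np.zeros((500,800,3),np.uint8);k[:,:500]=a;k[:270,500:]=b;cv2.imwrite("pics/w7.png",k[:,:,::-1])
E
```

```text
[ 0.52030638 -0.21842937  0.22738305] [ 0.2   0.22  0.54  1.98 -0.88  1.04  2.66] [ 0.46   0.362 -0.811] 35.788848844867466 0.012003202330994977
```

View pics/w7.png

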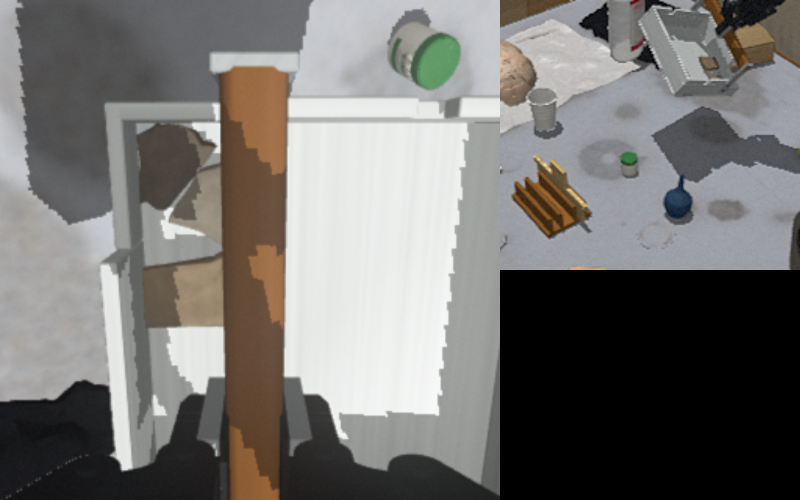

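The wrist view shows one sherd in the corner (175,165), the second next to it (200,205), and the third stopped further along the right wall (185,290). I'll measure where they lie in the tote frame.

```bash
cat >> h.py <<'E'
def sherds():
    s,R=tool();c=env.read_camera("wrist");W=cloud(c)
    P=R.inv().apply((W.reshape(-1,3)-s["position"]))*1000
    P=np.stack([-P[:,0],P[:,1]-30,77-P[:,2]],-1).reshape(400,640,3)
    h=cv2.cvtColor(c["img"],cv2.COLOR_RGB2HSV)
    m=(h[...,1]>45)&(P[...,2]>3)&(P[...,2]<40)&(abs(P[...,0])<82)&(abs(P[...,1])<80)
    n,l,st,_=cv2.connectedComponentsWithStats(m.astype(np.uint8))
    for i in range(1,n):
        if st[i,4]>60:q=P[l==i];print(st[i].tolist(),"min",q.min(0).round(),"max",q.max(0).round(),"mean",q.mean(0).round())
    print("t",s["t"],"tilt",R.apply([0,0,1]).round(3));return c,P,m
E
python3 -c "from h import *;sherds()"
```

```text
[269, 80, 28, 33, 272] min [-81. -61.   3.] max [-63. -45.  10.] mean [-72. -54.   8.]
[251, 161, 52, 48, 2097] min [-33. -74.   4.] max [ -4. -42.  16.] mean [-18. -57.  12.]
t 16.25 tilt [ 0.459  0.362 -0.811]
```

```bash
cat >> h.py <<'E'
def hmap():
    s,R=tool();c=env.read_camera("wrist");P=R.inv().apply((cloud(c).reshape(-1,3)-s["position"]))*1000
    P=np.stack([-P[:,0],P[:,1]-30,77-P[:,2]],-1)
    k=(abs(P[:,0])<84)&(abs(P[:,1])<80)&(P[:,2]<30)&(P[:,2]>-5);P=P[k]
    for x in range(24,-85,-6):  # rows: tote x down to the low wall; columns: y -78..
        print("%4d"%x," ".join("%3.0f"%np.median(P[b,2]) if b.sum()>2 else "  ." for y in range(-78,-18,5) for b in[(abs(P[:,0]-x)<3)&(abs(P[:,1]-y)<2.5)]))
    print("t",s["t"],"joints",s["joint_positions"].round(2))
E
python3 -c "from h import *;hmap()"
```

```text
24   .   8   2   1   2   2   1   1   .   .   .   .
  18   .  10   1   2   1   2   1   2   .   .   .   .
  12   .   8   2   2   2   2   2   1   .   .   .   .
   6   .   9   2   2   1   2   2   1   .   .   .   .
   0   .  14   2   2   2   2   2   2   .   .   .   .
  -6   .  13  12  13  14  14  14  14   .   .   .   .
 -12   .  12  12  13  13  14  14  14   .   .   .   .
 -18   .  13  12  13  13  13  13  13   .   .   .   .
 -24   .  12  11  12  13  13  13  13   .   .   .   .
 -30   .   9   2   3   8  11  12  12   .   .   .   .
 -36  25   9   2   2   2   2   2   3   .   .   .   .
 -42  25   9   2   2   2   8   8   9   .   .   .   .
 -48  25   9   2   3   9   9   9   9   .   .   .   .
 -54  25  11   8   9   9   9   9   9   .   .   .   .
 -60  25  11   8   8   9   8   8   9   .   .   .   .
 -66  25  11   8   8   9   9   7   6   .   .   .   .
 -72  25  11   8   8   8   8   8   2   .   .   .   .
 -78  25  11   8   8   8   7   2   2   .   .   .   .
 -84  25  25  25  25  25  24  24  24   .   .   .   .
t 16.3 joints [ 0.2   0.22  0.54  1.98 -0.88  1.04  2.66]
```

Sherd a (tote x -33…-4) has hung up behind the second one. I'll tip more toward -x so both slide, then return to the diagonal.

>>> servo_tool:
  targets:
    - {"tx": 0, "ty": 0, "tz": 0, "rx": 1.2, "ry": -1.5, "rz": 0, "grip": 0}
    - {"tx": 0, "ty": 0, "tz": 0, "rx": 2.5, "ry": -3, "rz": 0, "grip": 0}
    - {"tx": 0, "ty": 0, "tz": 0, "rx": 4, "ry": -5, "rz": 0, "grip": 0}
    - {"tx": 0, "ty": 0, "tz": 0, "rx": 5.5, "ry": -7, "rz": 0, "grip": 0}
    - {"tx": 0, "ty": 0, "tz": 0, "rx": 7, "ry": -9, "rz": 0, "grip": 0}
    - {"tx": 0, "ty": 0, "tz": 0, "rx": 8.5, "ry": -11, "rz": 0, "grip": 0}
    - {"tx": 0, "ty": 0, "tz": 0, "rx": 10, "ry": -12, "rz": 0, "grip": 0}
    - {"tx": 0, "ty": 0, "tz": 0, "rx": 10, "ry": -12, "rz": 0, "grip": 0}
    - {"tx": 0, "ty": 0, "tz": 0, "rx": 10, "ry": -12, "rz": 0, "grip": 0}
    - {"tx": 0, "ty": 0, "tz": 0, "rx": 10, "ry": -12, "rz": 0, "grip": 0}
    - {"tx": 0, "ty": 0, "tz": 0, "rx": 10, "ry": -12, "rz": 0, "grip": 0}

```text
t: 17.45
position: [0.5204, -0.219, 0.2274]
ee_rot: [0.322, 0.097, 0.935, 0.113]
contact_force: [0.8, -0.2, -5.0]
finger_gap: 0.0122
gripper_force: 107.7
```

```bash
python3 -c "from h import *;hmap()"
```

```text
24   .   9   2   2   2   2   2   2   .   .   .   .
  18   .  10   2   2   2   2   2   2   .   .   .   .
  12   .  10   2   2   2   2   2   2   .   .   .   .
   6   .  10   2   2   2   2   2   2   .   .   .   .
   0   .  10   2   2   2   2   2   2   .   .   .   .
  -6   .   9   2   2   2   2   2   2   .   .   .   .
 -12   .  10   2   2   2   2   2   2   .   .   .   .
 -18   .  13   2   2   2   2   2   2   .   .   .   .
 -24   .  14  12  13  13  14  14  14   .   .   .   .
 -30   .  13  12  13  14  14  14  13   .   .   .   .
 -36  26  14  13  13  14  14  13  13   .   .   .   .
 -42  25  15  12  13  14  14  13  13   .   .   .   .
 -48  25  11   3   8   9  12  13  12   .   .   .   .
 -54  25  12   8   9   4   2   2  10   .   .   .   .
 -60  25  14   8   8   9   2   2  10   .   .   .   .
 -66  25  13   8   8   9   9   2   9   .   .   .   .
 -72  25  12   8   8   8   9   8   8   .   .   .   .
 -78  25  13   9   9   8   8   3   3   .   .   .   .
 -84  25  24  24  24  24  24  24  24   .   .   .   .
t 17.45 joints [ 0.13  0.06  0.51  2.18 -0.98  0.66  2.72]
```

All three now sit close together. Returning to the diagonal.

>>> servo_tool:
  targets:
    - {"tx": 0, "ty": 0, "tz": 0, "rx": -1.5, "ry": 1.2, "rz": 0, "grip": 0}
    - {"tx": 0, "ty": 0, "tz": 0, "rx": -3, "ry": 2.5, "rz": 0, "grip": 0}
    - {"tx": 0, "ty": 0, "tz": 0, "rx": -4.5, "ry": 4, "rz": 0, "grip": 0}
    - {"tx": 0, "ty": 0, "tz": 0, "rx": -6, "ry": 5.5, "rz": 0, "grip": 0}
    - {"tx": 0, "ty": 0, "tz": 0, "rx": -7.5, "ry": 7, "rz": 0, "grip": 0}
    - {"tx": 0, "ty": 0, "tz": 0, "rx": -9, "ry": 8.5, "rz": 0, "grip": 0}
    - {"tx": 0, "ty": 0, "tz": 0, "rx": -10, "ry": 9.5, "rz": 0, "grip": 0}
    - {"tx": 0, "ty": 0, "tz": 0, "rx": -10, "ry": 9.5, "rz": 0, "grip": 0}
    - {"tx": 0, "ty": 0, "tz": 0, "rx": -10, "ry": 9.5, "rz": 0, "grip": 0}
    - {"tx": 0, "ty": 0, "tz": 0, "rx": -10, "ry": 9.5, "rz": 0, "grip": 0}
    - {"tx": 0, "ty": 0, "tz": 0, "rx": -10, "ry": 9.5, "rz": 0, "grip": 0}
    - {"tx": 0, "ty": 0, "tz": 0, "rx": -10, "ry": 9.5, "rz": 0, "grip": 0}

```text
t: 18.7
position: [0.5201, -0.2183, 0.2274]
ee_rot: [0.251, 0.059, 0.945, 0.202]
contact_force: [-0.1, -0.1, -4.7]
finger_gap: 0.012
gripper_force: 107.7
```

```bash
python3 - <<'E'
from h import *
hmap();s,R=tool();print(R.as_matrix().round(3).tolist())
o=[env.read_camera(n)["img"] for n in("wrist","scene")]
a=cv2.resize(o[0][:320,160:480],(440,440));b=cv2.resize(o[1][80:300,180:430],(360,317))
k=np.zeros((440,800,3),np.uint8);k[:,:440]=a;k[:317,440:]=b;cv2.imwrite("pics/w8.png",k[:,:,::-1])
E
```

```text
24   .   9   1   2   1   1   1   2   .   .   .   .
  18   .   8   2   2   1   2   2   1   .   .   .   .
  12   .   9   2   2   2   2   2   2   .   .   .   .
   6   .  10   1   2   1   2   2   2   .   .   .   .
   0   .   9   2   2   2   2   2   2   .   .   .   .
  -6   .   9   2   2   2   2   2   2   .   .   .   .
 -12   .   9   2   2   2   2   2   2   .   .   .   .
 -18   .  13   2   2   2   2   2   2   .   .   .   .
 -24   .  13  12  13  13  14  14  14   .   .   .   .
 -30   .  14  12  13  13  14  13  13   .   .   .   .
 -36  25  13  12  13  13  13  13  13   .   .   .   .
 -42  25  14  12  13  13  13  13  13   .   .   .   .
 -48  25  10   2   7   7  11  12  12   .   .   .   .
 -54  25  11   7   8   3   2   2   9   .   .   .   .
 -60  25  10   8   8   9   2   2   9   .   .   .   .
 -66  25  11   8   8   9   9   2   9   .   .   .   .
 -72  25  11   8   8   8   9   8   8   .   .   .   .
 -78  25  10   8   8   8   8   3   3   .   .   .   .
 -84  25  24  24  24  24  24  24  24   .   .   .   .
t 18.7 joints [ 0.2   0.21  0.54  2.01 -0.92  1.01  2.71]
[[-0.867, 0.01, 0.498], [0.213, 0.911, 0.353], [-0.45, 0.412, -0.792]]
```

View pics/w8.png

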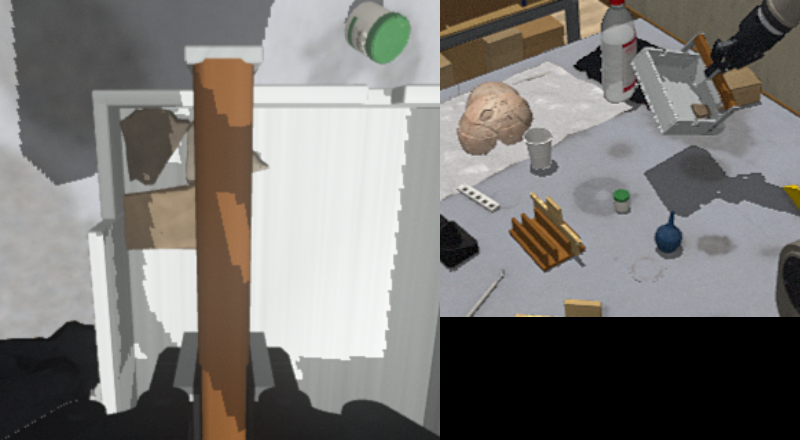

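The last view shows the sherds clustered in the low corner: one in the corner (150,145), with the other two touching it at (160,220) and (190,150). The tote is in the air at about 38° tilt, the divider is in the rack, and the other things look undisturbed. Handing in.

```bash
python3 -c "
from workcell import env
print(env.sign_off())"
```

```text
the job is handed in; nothing more can be done
None
```

The job is handed in at about 19 s on the robot's clock: the divider stands fully down in the right slot of the rack, and the arm is holding the tote in the air, tipped about 38° with the low-cut corner lowest and all three sherds gathered there; the sign-off returned no verdict.

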